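Wear check of the incubator's well plugs

TASK

Check the incubator's well plugs for wear: undo the winged knob that clamps the slotted keeper plate on the deck (its thread may be reversed, so try both ways and feel which one gives) until it has risen enough, draw the plate out and lay it flat on the bare bench. Then take each plug that is there, thickest first, stand it on the bench caliper, slide the jaw gently shut on it until the sprung anvil gives by about 5 mm, hold it so for a moment, and afterwards stand the plug flat on the floor of the steel tray. Leave the bottle, beaker and box alone.

Things in the scene. Friction and masses are not known exactly. Their poses are not given: they have to be found in the camera images.
- deck: Fixed low instrument block, 200 (x) by 190 (y) mm, flat top 15 mm above the bench with a rim 6 mm high, 5 mm thick along its edges; origin under its centre. Plug places at about x, y = (-55, 0), (20, 55), (20, -55) mm. The spindle is at (10, 0) with a foot 26 mm wide and 24 mm tall; two rest pins, 10 mm wide, 24 mm tall, stand at (-47, 58) and (-47, -58).
- knob_p (a point): Centre of the bar grip of the winged knob: bar 46 mm long (x), 12 wide (y), 24 tall (12 above and below this point); flange of 34 mm diameter under it, its underside 21 mm below this point. Starts screwed hard down, 66.5 mm above the bench; a coarse captive thread raises it 3.2 mm per rad, up to 11 mm (3.5 rad). It may be the knob on the deck or the spare one on the small stand.
- knob_q (a point): See knob_p: same sizes, looks and behaviour; one of the two is on the deck's spindle, the other is a spare on a small stand (70 mm square, 15 mm tall) far right, of no concern. Whether the deck's knob loosens clockwise or anticlockwise is not known or marked. The loosening way it turns under about 0.12 N m of friction and stays where left; the other way it is at once against a hard stop.
- keeper: Loose slotted plate, 200 g, 5 mm thick, x -83 to +30, y -67 to +67 mm; origin on its underside, at the spindle at the start. Its 18 mm slot, from the +x edge to x = -11, straddles the 10 mm spindle. Two lips at x 22 to 30 beside the slot, 12 mm above the underside, catch on the knob's flange: once the knob is up 7 mm or more the plate draws out towards its own -x. Underside starts 39 mm above the bench.
- keeper_tab (a point): Centre of the keeper's upright grip tab, 22 mm above the keeper's underside at its x = -50 mm: 44 mm long in the keeper's x, 12 mm thick in y, top 17 mm above this point. The plate nearly balances here.
- gauge: Fixed bench caliper: bed 240 (x) by 84 (y) mm, bed top 10 mm above the bench; origin under the bed's centre. Sprung anvil towards +x, sliding jaw towards -x; parts stand on the bed between them at y = 0. Jaw and anvil are 44 mm wide in y and reach 36 mm above the bench; a dial housing behind the anvil (x 84 to 124) reaches 45 mm.
- anvil_face (a point): Centre of the anvil's face, 60 mm to the gauge's +x of its origin when free. The anvil is sprung (0.8 N per mm, about 1 N to start it) and yields up to 12 mm towards the gauge's +x.
- jaw_tab (a point): Centre of the jaw's upright grip tab: 12 mm thick along the gauge's x, 30 wide in y, its top 17 mm above this point and 70 mm above the bench. The jaw's face is 23 mm from this point towards the gauge's +x. The jaw slides along x with 2 N friction, stays where left, and travels 75 mm from fully open (face at gauge x = -25 mm).
- tray: Fixed shallow steel tray, 200 mm (x) by 100 mm (y), walls 4 mm thick and 14 mm tall, inner floor 4 mm above the bench; origin at the centre of its underside.
- reagent: Bystander: amber bottle, 60 mm diameter, 130 mm tall; origin under its centre.
- beaker: Bystander: glass beaker, 68 mm diameter, 85 mm tall; origin under its centre.
- tipbox: Bystander: grey plastic box, 80 by 110 by 45 mm; origin under its centre.
- plug_thick: White plastic well plug, a squat cylinder 48 mm in diameter and 24 mm tall, about 80 g; origin at its very middle, z along its axis; both ends are alike and either may be up. Starts on the deck at one of the plug places, under the keeper plate. May be absent.
- plug_medium: White plastic well plug, a squat cylinder 42 mm in diameter and 24 mm tall, about 80 g; origin at its very middle, z along its axis; both ends are alike and either may be up. Starts on the deck at one of the plug places, under the keeper plate. May be absent.
- plug_slim: White plastic well plug, a squat cylinder 36 mm in diameter and 24 mm tall, about 80 g; origin at its very middle, z along its axis; both ends are alike and either may be up. Starts on the deck at one of the plug places, under the keeper plate. May be absent.
- jaw: The sliding jaw of the gauge itself (44 mm wide steel block, 30 mm long in x); origin on the bed at the middle of its face.
- anvil: The sprung anvil of the gauge itself (44 mm wide steel block); origin on the bed at the middle of its face.
Not all that is in view belongs to the job. Leave any blue or red look-alike of the keeper alone. Several things have the shape of the tray; the one meant has the colours described above.

How it is judged:
On the way, in this order (a step that is already met when the one before it is completed fails the run):
1. the winged knob on the deck has been turned the way that loosens it and stands at least 5.5 mm higher than at the start (((z of knob_p in the frame of deck above 0.072 m and horizontal distance between knob_p and deck below 0.04 m) or (z of knob_q in the frame of deck above 0.072 m and horizontal distance between knob_q and deck below 0.04 m))), for 0.2 s.
2. the keeper plate has been drawn off the spindle and lies flat on the bench (height (world z) of keeper below 0.005 m and angle between keeper's own z axis and vertical below 0.06 rad and horizontal distance between keeper and deck above 0.12 m), for 0.3 s.
3. the thick plug stands on the bed and is gripped between the sliding jaw and the anvil with at least 3 N (contact force between each of jaw, anvil and plug_thick above 3 N and angle between the z axis of plug_thick and the z axis of gauge, either way round below 0.1 rad and z of plug_thick in the frame of gauge below 0.026 m), for 0.3 s.
4. the medium plug stands on the bed and is gripped between the sliding jaw and the anvil with at least 3 N (contact force between each of jaw, anvil and plug_medium above 3 N and angle between the z axis of plug_medium and the z axis of gauge, either way round below 0.1 rad and z of plug_medium in the frame of gauge below 0.026 m), for 0.3 s.
5. the slim plug stands on the bed and is gripped between the sliding jaw and the anvil with at least 3 N (contact force between each of jaw, anvil and plug_slim above 3 N and angle between the z axis of plug_slim and the z axis of gauge, either way round below 0.1 rad and z of plug_slim in the frame of gauge below 0.026 m), for 0.3 s.
At the end, for the whole second after the job is handed in: The keeper plate lies flat (within 0.06 rad) on the bench itself, its origin more than 120 mm from the deck's centre; every plug that was there stands on one of its flat ends (within 0.1 rad) and at rest on the tray's floor, wholly inside its walls (all of step 2 and linear speed of each of keeper, plug_thick, plug_medium, plug_slim below 0.02 m/s and x of plug_thick in the frame of tray between -0.075 and 0.075 m and y of plug_thick in the frame of tray between -0.025 and 0.025 m and height (world z) of each of plug_thick, plug_medium, plug_slim below 0.02 m and angle between the z axis of each of plug_thick, plug_medium, plug_slim and the z axis of tray, either way round below 0.1 rad and x of plug_medium in the frame of tray between -0.078 and 0.078 m and y of plug_medium in the frame of tray between -0.028 and 0.028 m and x of plug_slim in the frame of tray between -0.081 and 0.081 m and y of plug_slim in the frame of tray between -0.031 and 0.031 m); the robot touches nothing.
It fails at once if the reagent is moved more than 30 mm or tipped (distance of reagent from where it was at the start of the episode above 0.03 m or angle between reagent's own z axis and vertical above 0.4 rad).
It fails at once if the beaker is moved more than 30 mm or tipped (distance of beaker from where it was at the start of the episode above 0.03 m or angle between beaker's own z axis and vertical above 0.4 rad).
It fails at once if the tipbox is moved more than 30 mm or tipped (distance of tipbox from where it was at the start of the episode above 0.03 m or angle between tipbox's own z axis and vertical above 0.4 rad).
It fails at once if a plug is squeezed by the sliding jaw with more than 40 N (contact force between jaw and plug_thick above 40 N or contact force between jaw and plug_medium above 40 N or contact force between jaw and plug_slim above 40 N).
Of plug_thick, plug_medium, plug_slim only 1 to 2 are there at a start; the rules pass over those that are not, and their reading is None.
At some moment in a run one of plug_thick, plug_medium, plug_slim may be knocked a few centimetres aside while the robot is not near it.
Once in a run the grip may slacken for a moment while it holds something.
It also fails if it takes over 210 s, if anything falls off the work surface, if the arm or the gripper's body presses on something with over 40 N, if the wrist force passes 120 N, or if a joint passes its speed limit or range.

ROBOT

A 7-joint arm with a two-finger parallel gripper is mounted at the origin on the work surface. World frame = base frame: x ahead of the robot, y to its left, z up, the work surface at z = 0. Lengths are in m, angles in rad, forces in N, time in s.
With the tool pointing down it reaches from about 0.425 to 0.95 m from the base axis. Payload 16.7 kg.
Tool frame: the origin (TCP) lies at the very end of the fingers, on their centre line; the grasp point (between the pads) lies 19 mm behind it (robot.grip_depth is the distance from the TCP to the grasp point, in m); x points along the fingers, z is the direction in which the jaws open and shut, and the axes are right-handed (so a half turn about x gives the same grasp; the last joint's range is limited). The gripper opens to 94 mm and grips with 3 to 60 N. Pads are 16 mm wide; open, the fingers measure 119 mm over their backs; the gripper's body (75 mm by 177 mm) begins 78 mm behind the grasp point.
Start: joints at [-1.417, 0.426, 0.074, 1.606, -0.034, 1.111, -0.067], TCP at [0.201, 0.644, 0.205] pointing down, gripper open.
Joint ranges: [-2.85, 2.85], [-0.5, 2.14], [-1.23, 1.37], [0.21, 2.46], [-1.02, 4.16], [0.16, 2.05], [-2.73, 2.73]. Speed limits (rad/s): [1.89, 1.89, 2.39, 2.39, 3.01, 3.01, 3.01].

INTERFACE

Orientations are given as a unit quaternion [w, x, y, z].
In Python, from bench import robot, imaging, job_done gives the robot as it stands.
- The arm moves only by the tool jog_arm, never from a script. Its argument "commands" is one flat list of numbers, 7 for each row, row after row: the turn, a rotation vector about the tool's x, y, z in units of 60 degrees (1.0 is 60 degrees), then the shift along the tool's x, y, z in units of 1000 mm (1.0 is 1000 mm), then the gripper's target within -1 to 1 (fully open at 1, half-way at 0, shut at -1). In form: [wx, wy, wz, tx, ty, tz, hand, wx, wy, wz, tx, ty, tz, hand, ...]. A call has 1 to 20 rows; each row is the pose to reach, as a shift and turn from the pose commanded when the call began, along the tool's axes at that moment; what a row does not reach only later rows make up. A row lasts 1/12 s, in which the tool goes at most 41.7 mm and 7.16 degrees, less where a joint would pass 70% of its speed; a pose out of reach is approached as far as the arm can. A call with a number of a shift or a turn outside -1 to 1 is refused whole. A call with a gripper value outside its range is refused whole. The fingers move at their own pace and stop on an object; "grip_force" is the grip in N (left out, the last holds). Time passes only in rows, so rows that repeat a pose let the fingers close. It gives the time, the measured TCP pose, the force and the opening at its end, in the units of the state.
- robot.sense(): the state, without advancing time (a new reading comes with each control period).
- imaging.snapshot(name): name is "scene" or "top"; returns (picture, depth): 384x512x3 uint8, red, green, blue; 384x512 float32, m along the optical axis (not along the pixel's ray), 0 where there is no reading.
- imaging.calibration(name): a dict with "mtx" (3x3 intrinsics, pixels), "world_from_camera" (4x4, takes a point from camera to world coordinates). Camera axes: x right, y down, z forward; pixel columns grow to the right and rows downward; lengths in m; the calibration is good to about 2 mm. A picture is of the moment at which its call begins. calibration takes no time and is no camera call.
- job_done(): hands the job in, once; it reports no verdict.
Trained networks look in the newest picture that a camera, given by its name, has taken for a name from the list of things; names that differ only in an ending like _2 or _b are one class to them, and where a whole thing is asked for, a point or a joint stands for the part that bears it (a point fixed in the world has none). Each returns a list of dicts, best first, with "confidence" (0 to 1); they miss things now and then, are a little off and sometimes report something else, mostly with a low value. They report only what shows in the picture. A call takes as long as a camera call. They do not tell look-alikes from the thing itself.
- imaging.masks_of(camera, label): "mask" (384x512 bool, what is visible of it) and "at" ([row, column] in pixels, amid what is visible of it).
- imaging.place_of(camera, label): "at" ([row, column] in pixels: a listed point, or the origin of a listed thing).
The state is a dict: "time": time; "qpos": joint angles; "joint_velocities": joint speeds; "joint_efforts": joint torques, N m; "eef_pos": TCP position; "eef_rot": TCP orientation; "force": force on the tool from outside, world axes, zero at the start; "wrist_torque": the same for the moment, N m; "gripper_width": finger opening in m.
Only numpy, scipy, OpenCV 4.12 (cv2) and the standard library are available. Lean on these libraries where they do the work, as an engineer would, in place of code of your own. Each camera call takes 0.05 s, during which the arm holds its last target. There are 200 camera calls.

## Working session

There is one attempt and no reset: what is moved stays moved. The work goes in short steps, Python scripts to look and compute and a tool call to move; the robot and the scene stay as the last step left them, time stands still between calls to the robot, and variables do not carry over. Pictures are saved under pics/ and viewed, about 12 in all and at most 16, crops included, and the job is handed in when it is done.

Besides the shell and the picture viewer there is one more tool, called after ">>>" as a command line: name --argument value ..., lists and objects as JSON in quotes. jog_arm: Moves the arm, as the interface text tells. Its arguments: {"type":"object","properties":{"commands":{"type":"array","items":{"type":"number","minimum":-1,"maximum":1}},"grip_force":{"type":"number"}},"required":["commands"]}

```bash
mkdir -p pics; ls; cat > h.py <<'E'
import numpy as np, cv2
from bench import robot, imaging, job_done
from scipy.spatial.transform import Rotation as R
def snap(c,name=None):
    p,d=imaging.snapshot(c)
    if name: cv2.imwrite(f'pics/{name}.png',p[:,:,::-1])
    return p,d
def world(c,r,col,z=None,d=None):
    """pixel -> world, by plane height z or by depth d"""
    k=imaging.calibration(c);M=np.array(k['mtx']);T=np.array(k['world_from_camera'])
    ray=np.linalg.inv(M)@np.array([col,r,1.0])
    if d is None:
        v=T[:3,:3]@ray; d=(z-T[2,3])/v[2]
    return (T@np.append(ray*d,1))[:3]
def cloud(c,d):
    k=imaging.calibration(c);M=np.array(k['mtx']);T=np.array(k['world_from_camera'])
    v,u=np.mgrid[:d.shape[0],:d.shape[1]]
    P=np.stack([(u-M[0,2])/M[0,0]*d,(v-M[1,2])/M[1,1]*d,d],-1)
    return P@T[:3,:3].T+T[:3,3]
def state():
    s=robot.sense();q=s['eef_rot']
    return s,np.array(s['eef_pos']),R.from_quat([q[1],q[2],q[3],q[0]])
E
python3 - <<'E'
from h import *
s,p,r=state();print(s);print(r.as_matrix().round(3))
for c in('scene','top'):
    snap(c,c+'0')
    for l in ['deck','knob_p','keeper_tab','keeper','gauge','anvil_face','jaw_tab','tray','reagent','beaker','tipbox','plug_thick','plug_medium','plug_slim']:
        f=imaging.place_of(c,l)
        print(c,l,[(np.round(x['at']).astype(int).tolist(),round(x['confidence'],2)) for x in f[:4]])
a=cv2.imread('pics/scene0.png');b=cv2.imread('pics/top0.png')
E
```

```text
pics
{'time': 0.0, 'qpos': array([-1.41755282,  0.42673946,  0.07386508,  1.60657744, -0.03412419,
        1.11078132, -0.06710411]), 'joint_velocities': array([-0.00110777, -0.00093707,  0.00069931,  0.00043551,  0.00030943,
        0.00034793,  0.00085584]), 'joint_efforts': array([ 2.81928784e-03, -9.35813785e+01,  3.66955161e+00, -4.54194438e+01,
       -4.85043693e-02,  2.02549668e-02,  1.11023546e-04]), 'eef_pos': array([0.20114919, 0.64389458, 0.2047841 ]), 'eef_rot': array([ 0.56935385, -0.41915092,  0.57002995,  0.41858637]), 'force': array([-0.24265888,  0.59119726, -0.87164208]), 'wrist_torque': array([ 0.05275391, -0.01094512, -0.01397674]), 'gripper_width': 0.09372603315678894}
[[-0.    -0.955  0.298]
 [-0.001  0.298  0.955]
 [-1.    -0.    -0.001]]
scene deck [([247, 275], 0.67), ([199, 283], 0.64)]
scene knob_p [([184, 285], 0.62), ([226, 225], 0.47)]
scene keeper_tab [([202, 117], 0.86), ([174, 279], 0.78), ([154, 215], 0.6), ([202, 381], 0.6)]
scene keeper [([165, 200], 0.94), ([201, 107], 0.85), ([188, 283], 0.6), ([182, 284], 0.48)]
scene gauge [([150, 354], 0.63)]
[... 193 characters left out ...]
 [([232, 337], 0.94)]
scene tipbox [([201, 382], 0.96)]
scene plug_thick []
scene plug_medium []
scene plug_slim [([251, 276], 0.38)]
top deck [([186, 225], 0.68)]
top knob_p [([181, 226], 0.52), ([142, 300], 0.4), ([181, 225], 0.27)]
top keeper_tab [([196, 216], 0.73), ([275, 269], 0.63)]
top keeper [([181, 223], 0.87), ([244, 391], 0.59)]
top gauge [([227, 112], 0.85)]
top anvil_face [([204, 110], 0.47)]
top jaw_tab [([241, 102], 0.71)]
top tray [([222, 324], 0.96), ([162, 383], 0.59)]
top reagent [([125, 256], 0.82), ([228, 111], 0.61)]
top beaker [([124, 200], 0.64)]
top tipbox [([231, 107], 0.67), ([146, 137], 0.66)]
top plug_thick []
top plug_medium []
top plug_slim [([125, 199], 0.3)]
```

View pics/top0.png

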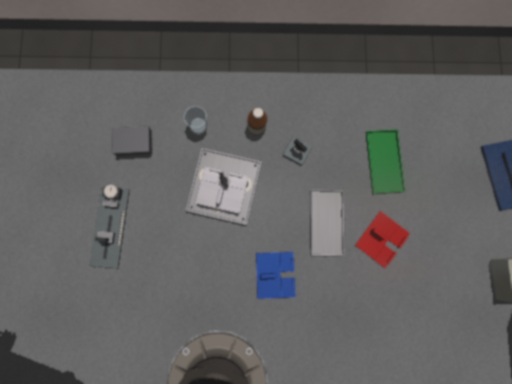

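View pics/scene0.png

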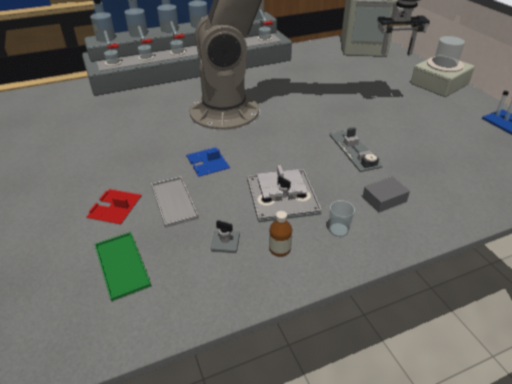

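```bash
python3 - <<'E'
from h import *
p,d=snap('top');P=cloud('top',d)
k=imaging.calibration('top');print(np.array(k['mtx']).round(1),np.array(k['world_from_camera']).round(3))
for n,l,z in [('deck','deck',.0),('knob','knob_p',.0665),('tab','keeper_tab',.061),('keeper','keeper',.039),('gauge','gauge',0),('anvil','anvil_face',.023),('jaw','jaw_tab',.053),('tray','tray',0),('reagent','reagent',0),('beaker','beaker',0),('tipbox','tipbox',0)]:
    for x in imaging.place_of('top',l)[:3]: print(n,world('top',*x['at'],z=z).round(3),round(x['confidence'],2))
E
```

```text
[[387.6   0.  252.1]
 [  0.  387.6 193. ]
 [  0.    0.    1. ]] [[ 0.003 -0.99   0.142  0.381]
 [-1.    -0.006 -0.021 -0.073]
 [ 0.022 -0.142 -0.99   1.184]
 [ 0.     0.     0.     1.   ]]
deck [ 0.57  -0.015  0.   ] 0.8
knob [ 0.574 -0.018  0.066] 0.58
knob [ 0.686 -0.235  0.066] 0.5
tab [ 0.309 -0.148  0.061] 0.76
tab [ 0.419 -0.458  0.061] 0.63
tab [0.533 0.01  0.061] 0.62
keeper [ 0.397 -0.505  0.039] 0.97
keeper [ 0.308 -0.184  0.039] 0.92
keeper [ 0.582 -0.016  0.039] 0.85
gauge [0.441 0.33  0.   ] 0.78
anvil [0.497 0.319 0.023] 0.65
jaw [0.407 0.338 0.053] 0.77
jaw [0.747 0.061 0.053] 0.26
tray [ 0.467 -0.324  0.   ] 0.94
tray [ 0.653 -0.512  0.   ] 0.92
reagent [ 0.756 -0.119 -0.   ] 0.92
beaker [0.76  0.072 0.   ] 0.74
beaker [ 0.595 -0.021  0.   ] 0.72
beaker [ 0.439  0.328 -0.   ] 0.35
tipbox [0.701 0.268 0.   ] 0.85
```

Top view: deck at about (row 186, col 225), gauge (228,110), tray candidates: grey steel (222,326), green (162,385), blue one (175,505). Keeper look-alikes: blue (275,275), red (240,383); the grey one on the deck is the target. Knobs: deck (181,225) and spare (147,300). I'll check with a crop.

```bash
python3 - <<'E'
from h import *
p,d=snap('top');P=cloud('top',d)
a=cv2.resize(p[140:235,180:268][:,:,::-1],None,fx=6,fy=6,interpolation=cv2.INTER_CUBIC)
b=cv2.resize(p[175:275,80:138][:,:,::-1],None,fx=5.7,fy=5.7,interpolation=cv2.INTER_CUBIC)
b=cv2.resize(b,(int(b.shape[1]*570/b.shape[0]),570)); 
cv2.imwrite('pics/c1.png',np.hstack([a,b])[:, :800])
# height bands near deck
m=(abs(P[...,0]-.57)<.14)&(abs(P[...,1]+.015)<.14)
z=P[...,2][m];print(np.histogram(z,bins=np.arange(-.01,.1,.005)))
def rect(mask,name):
    q=P[...,:2][mask].astype(np.float32);r=cv2.minAreaRect(q);print(name,len(q),np.round(r[0],4),np.round(r[1],4),round(r[2],1),P[...,2][mask].mean().round(4))
for c,l in [('top','deck'),('top','gauge'),('top','tray'),('top','keeper'),('top','knob_p'),('top','jaw_tab')]:
    for x in imaging.masks_of(c,l)[:3]: rect(x['mask']&(d>0),l)
E
```

```text
(array([  65, 1908, 2003,  110,  945, 1100,  276,   24,    2,   26,  861,
        548,   75,   16,   17,    8,   17,   96,   20,    0,    0]), array([-0.01 , -0.005,  0.   ,  0.005,  0.01 ,  0.015,  0.02 ,  0.025,
        0.03 ,  0.035,  0.04 ,  0.045,  0.05 ,  0.055,  0.06 ,  0.065,
        0.07 ,  0.075,  0.08 ,  0.085,  0.09 ,  0.095]))
deck 2467 [ 0.5742 -0.0106] [0.1963 0.2056] 77.4 0.0163
gauge 2328 [0.4513 0.3317] [0.0901 0.2479] 84.8 0.0171
tray 2195 [ 0.4633 -0.3269] [0.1044 0.2023] 89.7 0.0051
tray 2141 [ 0.6582 -0.5161] [0.2073 0.1108] 3.8 0.0046
keeper 1582 [ 0.4118 -0.499 ] [0.1185 0.1379] 52.1 0.0064
keeper 1606 [ 0.3045 -0.1702] [0.1324 0.1141] 0.2 0.0066
keeper 1502 [ 0.5557 -0.0043] [0.1392 0.1112] 76.3 0.046
knob_p 113 [ 0.6952 -0.2349] [0.0552 0.0285] 6.6 0.0659
knob_p 95 [ 0.5791 -0.015 ] [0.0384 0.0268] 2.4 0.0689
jaw_tab 163 [0.4169 0.3315] [0.0271 0.0434] 0.3 0.0448
```

View pics/c1.png

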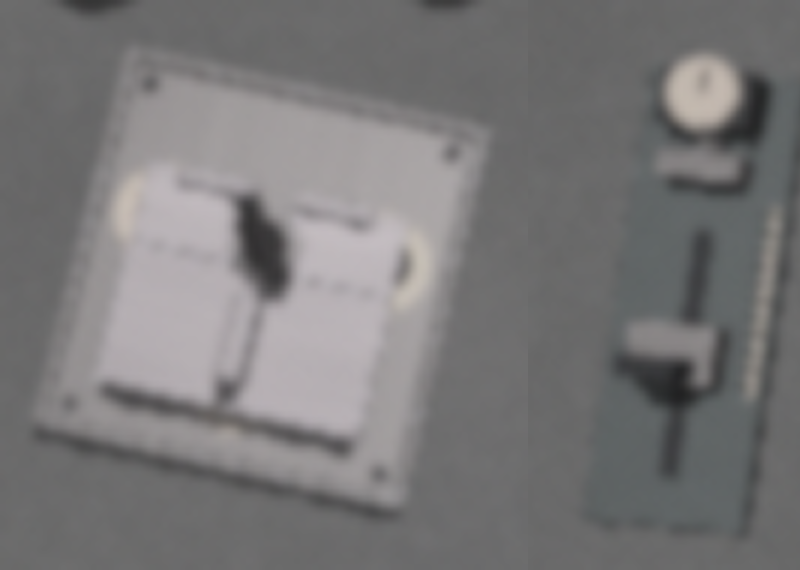

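The crop shows the deck yawed about -13° and the keeper's slot opening away from the robot, under the dark winged knob at (181,225). The tab runs towards the robot. The gauge has its anvil and dial at the top (+x) and its jaw at the bottom. Next I'll fit poses from the depth data.

```bash
cat > fit.py <<'E'
from h import *
def avg(c,n=4):
    ds=[imaging.snapshot(c)[1] for _ in range(n)]
    return np.median(ds,0)
def band(P,cx,cy,rad,lo,hi):
    return (np.hypot(P[...,0]-cx,P[...,1]-cy)<rad)&(P[...,2]>lo)&(P[...,2]<hi)
def rect(P,m,name):
    q=P[m];r=cv2.minAreaRect(q[:,:2].astype(np.float32));w,v=np.linalg.eigh(np.cov(q[:,:2].T));v=v[:,1]
    print(name,len(q),'rect',np.round(r[0],4),np.round(r[1],4),round(r[2],1),'mean',q.mean(0).round(4),'pca',round(np.degrees(np.arctan2(v[1],v[0]))%180,1),'med z',np.median(q[:,2]).round(4))
E
python3 - <<'E'
from fit import *
for c in('top','scene'):
    P=cloud(c,avg(c))
    print(c)
    rect(P,band(P,.577,-.016,.03,.07,.085),'knob')
    rect(P,band(P,.52,.0,.045,.066,.085)&~band(P,.577,-.016,.03,0,1),'tab')
    rect(P,band(P,.555,-.003,.1,.038,.049),'keeper')
    rect(P,band(P,.57,-.01,.16,.011,.05),'deck')
    rect(P,band(P,.445,.33,.15,.006,.06),'gauge')
    rect(P,band(P,.42,.335,.035,.062,.08),'jawtab')
    rect(P,band(P,.445,.33,.15,.030,.041),'jaw+anvil')
    rect(P,band(P,.54,.31,.06,.041,.05),'dial')
    rect(P,band(P,.463,-.327,.13,.009,.03),'traywalls')
E
```

```text
top
knob 73 rect [ 0.5764 -0.0138] [0.0551 0.0239] 4.4 mean [ 0.5774 -0.0132  0.0777] pca 11.8 med z 0.0779
tab 62 rect [ 0.53   -0.0021] [0.0119 0.0388] 77.1 mean [ 0.5294 -0.0021  0.0774] pca 167.3 med z 0.0781
keeper 1419 rect [ 0.5558 -0.0079] [0.1339 0.113 ] 77.4 mean [ 0.5509 -0.0071  0.0443] pca 77.9 med z 0.0443
deck 3807 rect [ 0.572  -0.0113] [0.19   0.2004] 77.3 mean [ 0.569  -0.0116  0.0267] pca 170.0 med z 0.0176
gauge 2259 rect [0.4481 0.3302] [0.0852 0.2431] 84.9 mean [0.4461 0.3272 0.0163] pca 173.5 med z 0.011
jawtab 49 rect [0.4078 0.3333] [0.0292 0.0115] 83.8 mean [0.4078 0.3324 0.0695] pca 86.2 med z 0.0699
jaw+anvil 236 rect [0.4838 0.3246] [0.0499 0.1664] 86.1 mean [0.4762 0.3239 0.0371] pca 174.2 med z 0.0372
dial 154 rect [0.5493 0.3195] [0.041  0.0404] 32.8 mean [0.5496 0.3201 0.0441] pca 73.3 med z 0.0442
traywalls 320 rect [ 0.4628 -0.3264] [0.1002 0.2003] 89.0 mean [ 0.4653 -0.3227  0.0131] pca 1.7 med z 0.0131
scene
knob 74 rect [ 0.5773 -0.0161] [0.0558 0.0251] 1.0 mean [ 0.5797 -0.0146  0.0758] pca 6.2 med z 0.077
tab 37 rect [ 0.529 -0.003] [0.0116 0.0364] 76.7 mean [ 0.5297 -0.0047  0.0756] pca 167.2 med z 0.0769
keeper 809 rect [ 0.5566 -0.0093] [0.1338 0.1153] 77.5 mean [ 0.5574 -0.0113  0.0435] pca 76.7 med z 0.0436
deck 2485 rect [ 0.5734 -0.0128] [0.1903 0.203 ] 77.3 mean [ 0.5881 -0.0198  0.0251] pca 58.1 med z 0.0161
gauge 980 rect [0.4484 0.3285] [0.0852 0.2456] 84.8 mean [0.4685 0.3179 0.0198] pca 175.7 med z 0.0109
jawtab 28 rect [0.4083 0.3332] [0.0326 0.0133] 88.6 mean [0.41   0.3313 0.0675] pca 87.6 med z 0.068
jaw+anvil 168 rect [0.4859 0.3273] [0.0511 0.1668] 83.2 mean [0.4859 0.3213 0.0355] pca 173.2 med z 0.0358
dial 72 rect [0.5505 0.3183] [0.0367 0.0394] 19.3 mean [0.5516 0.318  0.0431] pca 116.0 med z 0.0431
traywalls 233 rect [ 0.463  -0.3273] [0.1    0.2033] 89.1 mean [ 0.474  -0.3271  0.0124] pca 177.6 med z 0.0126
```

```bash
cat >> h.py <<'E'
def plan(pos,yaw,hand=None):
    """target: tool down, tool z at world yaw (deg, mod 180) -> jog numbers"""
    s,p,r=state(); a=np.radians(yaw)
    best=None
    for k in (0,np.pi):
        z=np.array([np.cos(a+k),np.sin(a+k),0]);x=np.array([0,0,-1.]);T=R.from_matrix(np.c_[x,np.cross(z,x),z])
        w=(r.inv()*T).as_rotvec()
        if best is None or np.linalg.norm(w)<np.linalg.norm(best): best=w
    print('turn',(best/np.radians(60)).round(4),'shift',r.inv().apply(np.array(pos)-p).round(4),'dist',np.linalg.norm(np.array(pos)-p).round(3),'q7',s['qpos'][6].round(2))
E
python3 - <<'E'
from fit import *
for c in('top','scene'):
    P=cloud(c,avg(c,2)); rect(P,band(P,.5818,-.0135,.0265,.07,.085),'knob '+c)
    q=P[band(P,.5818,-.0135,.0265,.07,.085)];print(np.c_[q[::3]-[.5818,-.0135,0]].round(3)[:,:2].tolist())
plan([.5818,-.0135,.2],100)
E
```

```text
knob top 62 rect [ 0.5814 -0.0134] [0.0456 0.0114] 23.6 mean [ 0.5809 -0.0135  0.078 ] pca 23.9 med z 0.0782
[[0.022, 0.005], [0.019, 0.005], [0.015, 0.008], [0.012, 0.01], [0.012, 0.002], [0.009, 0.004], [0.007, 0.007], [0.007, -0.001], [0.004, 0.002], [0.001, 0.004], [0.001, -0.004], [-0.002, -0.001], [-0.005, 0.002], [-0.004, -0.007], [-0.008, -0.004], [-0.011, -0.002], [-0.014, -0.002], [-0.017, -0.002], [-0.017, -0.01], [-0.02, -0.007], [-0.022, -0.004]]
knob scene 60 rect [ 0.5818 -0.0148] [0.0482 0.0218] 9.8 mean [ 0.5843 -0.0156  0.0758] pca 23.3 med z 0.0764
[[-0.021, -0.007], [-0.016, -0.01], [-0.016, -0.013], [-0.008, -0.007], [-0.012, -0.014], [-0.005, -0.008], [-0.002, 0.004], [-0.004, -0.011], [0.001, -0.004], [0.003, 0.005], [-0.003, -0.005], [0.008, -0.001], [0.013, 0.006], [0.003, -0.005], [0.014, -0.001], [0.017, 0.008], [0.011, -0.002], [0.02, 0.003], [0.013, -0.0], [0.022, 0.006]]
turn [-0.4559 -0.     -0.    ] shift [ 0.0055 -0.5594 -0.5143] dist 0.76 q7 -0.07
```

>>> jog_arm --commands '[1,0,0,0.005,-0.5592,-0.5146,0,1,0,0,0.005,-0.5592,-0.5146,0,1,0,0,0.005,-0.5592,-0.5146,0,1,0,0,0.005,-0.5592,-0.5146,0,1,0,0,0.005,-0.5592,-0.5146,0,1,0,0,0.005,-0.5592,-0.5146,0,1,0,0,0.005,-0.5592,-0.5146,0,1,0,0,0.005,-0.5592,-0.5146,0,1,0,0,0.005,-0.5592,-0.5146,0,1,0,0,0.005,-0.5592,-0.5146,0,1,0,0,0.005,-0.5592,-0.5146,0,1,0,0,0.005,-0.5592,-0.5146,0,1,0,0,0.005,-0.5592,-0.5146,0,1,0,0,0.005,-0.5592,-0.5146,0,1,0,0,0.005,-0.5592,-0.5146,0,1,0,0,0.005,-0.5592,-0.5146,0,1,0,0,0.005,-0.5592,-0.5146,0,1,0,0,0.005,-0.5592,-0.5146,0,1,0,0,0.005,-0.5592,-0.5146,0,1,0,0,0.005,-0.5592,-0.5146,0]' --grip_force 25

```text
time: 4.72
eef_pos: [0.5825, -0.0176, 0.2005]
eef_rot: [0.703, -0.077, 0.703, 0.076]
force: [-0.9, 0.4, 0.2]
gripper_width: 0.0469
```

```bash
python3 - <<'E'
from h import *
print(state()[0]['qpos'].round(2)); plan([.5815,-.0135,.15],-66.3); plan([.5815,-.0135,.15],113.7)
E
```

```text
[-0.58  0.32  0.63  1.85 -0.21  1.04  0.34]
turn [1.311e+00 1.200e-03 1.300e-03] shift [ 0.0505  0.0043 -0.0001] dist 0.051 q7 0.34
turn [1.311e+00 1.200e-03 1.300e-03] shift [ 0.0505  0.0043 -0.0001] dist 0.051 q7 0.34
```

>>> jog_arm --commands '[1,0,0,0.05,0.004,0,0,1,0,0,0.05,0.004,0,0,1,0,0,0.05,0.004,0,0,1,0,0,0.05,0.004,0,0,1,0,0,0.05,0.004,0,0,1,0,0,0.05,0.004,0,0,1,0,0,0.05,0.004,0,0,1,0,0,0.05,0.004,0,0,1,0,0,0.05,0.004,0,0,1,0,0,0.05,0.004,0,0]'

```text
time: 5.55
eef_pos: [0.5803, -0.0084, 0.1503]
eef_rot: [0.647, 0.284, 0.648, -0.284]
force: [-0.7, 0.1, -0.1]
gripper_width: 0.047
```

```bash
python3 - <<'E'
from h import *
print(state()[0]['qpos'].round(2)); plan([.5815,-.0135,.058],-66.3)
E
```

```text
[-0.75  0.44  0.85  1.91 -0.4   0.97 -0.54]
turn [ 3.147e-01 -5.000e-04  3.000e-04] shift [ 0.0923 -0.0026  0.0046] dist 0.092 q7 -0.54
```

>>> jog_arm --commands '[0.315,0,0,0.05,-0.0026,0.0046,0,0.315,0,0,0.05,-0.0026,0.0046,0,0.315,0,0,0.05,-0.0026,0.0046,0,0.315,0,0,0.05,-0.0026,0.0046,0,0.315,0,0,0.07,-0.0026,0.0046,0,0.315,0,0,0.08,-0.0026,0.0046,0,0.315,0,0,0.091,-0.0026,0.0046,0,0.315,0,0,0.091,-0.0026,0.0046,0,0.315,0,0,0.091,-0.0026,0.0046,0]'

```text
time: 6.3
eef_pos: [0.5817, -0.015, 0.0594]
eef_rot: [0.592, 0.386, 0.593, -0.386]
force: [0.0, -0.1, -1.3]
gripper_width: 0.047
```

```bash
python3 - <<'E'
from h import *
s=state()[0];print(s['qpos'].round(2),s['wrist_torque'].round(2)); plan([.5815,-.0135,.058],-66.3)
E
```

```text
[-0.7   0.6   0.82  1.97 -0.59  0.83 -0.7 ] [-0.07  0.15  0.01]
turn [ 0.0019 -0.0003  0.0006] shift [ 0.0014  0.0005 -0.0015] dist 0.002 q7 -0.7
```

Close on the bar, then make a small try clockwise.

>>> jog_arm --commands '[0,0,0,0.001,0.0005,-0.0015,-1,0,0,0,0.001,0.0005,-0.0015,-1,0,0,0,0.001,0.0005,-0.0015,-1,0,0,0,0.001,0.0005,-0.0015,-1,0,0,0,0.001,0.0005,-0.0015,-1,0,0,0,0.001,0.0005,-0.0015,-1,0,0,0,0.001,0.0005,-0.0015,-1,0,0,0,0.001,0.0005,-0.0015,-1]' --grip_force 25

```text
time: 6.97
eef_pos: [0.582, -0.0136, 0.0586]
eef_rot: [0.592, 0.386, 0.592, -0.386]
force: [0.2, -1.9, 1.9]
gripper_width: 0.0118
```

```bash
python3 - <<'E'
from h import *
s=state()[0];print(s['qpos'].round(2),s['wrist_torque'].round(2)); plan([.5815,-.0135,.058],-66.3)
E
```

```text
[-0.7   0.6   0.82  1.97 -0.59  0.83 -0.7 ] [-0.45 -0.03  0.16]
turn [ 0.0008  0.0004 -0.0003] shift [ 0.0006 -0.0004 -0.0003] dist 0.001 q7 -0.7
```

>>> jog_arm --commands '[0.02,0,0,0,0,0,-1,0.04,0,0,0,0,0,-1,0.06,0,0,0,0,0,-1,0.06,0,0,0,0,0,-1,0.06,0,0,0,0,0,-1]'

```text
time: 7.38
eef_pos: [0.5819, -0.0136, 0.0586]
eef_rot: [0.58, 0.405, 0.58, -0.405]
force: [1.9, -3.1, 3.3]
gripper_width: 0.0126
```

```bash
python3 - <<'E'
from h import *
s=state()[0];print(s['qpos'].round(2),s['wrist_torque'].round(2)); plan([.5815,-.0135,.058],-66.3)
E
```

```text
[-0.71  0.6   0.84  1.97 -0.61  0.83 -0.75] [-0.87 -0.29  0.46]
turn [-0.0592  0.0005 -0.0001] shift [ 0.0006 -0.0004 -0.0002] dist 0.001 q7 -0.75
```

>>> jog_arm --commands '[-0.06,0,0,0,0,0,-1,-0.12,0,0,0,0,0,-1,-0.16,0,0,0,0,0,-1,-0.2,0,0,0,0,0,-1,-0.2,0,0,0,0,0,-1,-0.2,0,0,0,0,0,-1]'

```text
time: 7.88
eef_pos: [0.582, -0.0135, 0.0588]
eef_rot: [0.619, 0.342, 0.619, -0.342]
force: [-0.3, -2.1, 7.1]
gripper_width: 0.0118
```

```bash
python3 - <<'E'
from h import *
s=state()[0];print(s['qpos'].round(2),s['wrist_torque'].round(2)); plan([.5815,-.0135,.058],-66.3)
E
```

```text
[-0.68  0.58  0.79  1.97 -0.56  0.82 -0.58] [-0.65  0.09 -0.03]
turn [ 1.406e-01 -1.000e-04 -6.000e-04] shift [ 0.0008 -0.0004 -0.0003] dist 0.001 q7 -0.58
```

>>> jog_arm --commands '[-0.1,0,0,-0.0008,0,0,-1,-0.2,0,0,-0.0011,0,0,-1,-0.3,0,0,-0.0014,0,0,-1,-0.4,0,0,-0.0018,0,0,-1,-0.5,0,0,-0.0021,0,0,-1,-0.6,0,0,-0.0024,0,0,-1,-0.7,0,0,-0.0028,0,0,-1,-0.8,0,0,-0.0031,0,0,-1,-0.9,0,0,-0.0034,0,0,-1,-1,0,0,-0.0038,0,0,-1,-1,0,0,-0.0038,0,0,-1,-1,0,0,-0.0038,0,0,-1]'

```text
time: 8.88
eef_pos: [0.5817, -0.0135, 0.0624]
eef_rot: [0.707, -0.012, 0.707, 0.012]
force: [0.1, -1.5, 4.0]
gripper_width: 0.0116
```

>>> jog_arm --commands '[-0.1,0,0,-0.0003,0,0,-1,-0.2,0,0,-0.0006,0,0,-1,-0.3,0,0,-0.001,0,0,-1,-0.4,0,0,-0.0013,0,0,-1,-0.5,0,0,-0.0016,0,0,-1,-0.6,0,0,-0.002,0,0,-1,-0.7,0,0,-0.0023,0,0,-1,-0.8,0,0,-0.0026,0,0,-1,-0.9,0,0,-0.003,0,0,-1,-1,0,0,-0.0033,0,0,-1,-1,0,0,-0.0033,0,0,-1,-1,0,0,-0.0033,0,0,-1]'

```text
time: 9.88
eef_pos: [0.5815, -0.0136, 0.0656]
eef_rot: [0.606, -0.363, 0.607, 0.364]
force: [-1.3, -2.5, 5.3]
gripper_width: 0.0118
```

```bash
python3 - <<'E'
from h import *
s=state()[0];print(s['qpos'].round(2),s['wrist_torque'].round(2)); plan([.5815,-.0135,.058],50)
E
```

```text
[-0.29  0.45  0.25  1.95 -0.16  0.76  1.13] [-0.66  0.32  0.19]
turn [ 0.1975 -0.0003 -0.0005] shift [0.0076 0.     0.0001] dist 0.008 q7 1.13
```

>>> jog_arm --commands '[-0.1,0,0,-0.0003,0,0,-1,-0.2,0,0,-0.0006,0,0,-1,-0.3,0,0,-0.001,0,0,-1,-0.4,0,0,-0.0013,0,0,-1,-0.5,0,0,-0.0016,0,0,-1,-0.6,0,0,-0.002,0,0,-1,-0.7,0,0,-0.0023,0,0,-1,-0.8,0,0,-0.0026,0,0,-1,-0.9,0,0,-0.003,0,0,-1,-1,0,0,-0.0033,0,0,-1,-1,0,0,-0.0033,0,0,-1,-1,0,0,-0.0033,0,0,-1]'

```text
time: 10.88
eef_pos: [0.5815, -0.0138, 0.0689]
eef_rot: [0.344, -0.618, 0.344, 0.618]
force: [-1.7, -3.7, 6.4]
gripper_width: 0.0116
```

```bash
python3 - <<'E'
from h import *
s=state()[0];print(s['qpos'].round(2),s['wrist_torque'].round(2)); plan([.5815,-.0135,.058],113.7)
E
```

```text
[-0.09  0.43 -0.    1.93  0.    0.78  2.04] [-0.88  0.26  0.14]
turn [ 0.1354  0.0002 -0.0007] shift [ 0.0109 -0.0002  0.0003] dist 0.011 q7 2.04
```

>>> jog_arm --commands '[0,0,0,0,0,0,-0.3,0,0,0,0,0,0,-0.3,0,0,0,0,0,0,-0.3,0,0,0,-0.04,0,0,-0.3,0,0,0,-0.06,0,0,-0.3,0,0,0,-0.06,0,0,-0.3,0,0,0,-0.06,0,0,-0.3]'

```text
time: 11.47
eef_pos: [0.5823, -0.0131, 0.1298]
eef_rot: [-0.343, 0.619, -0.342, -0.618]
force: [-0.4, 0.5, -0.1]
gripper_width: 0.0328
```

```bash
python3 - <<'E'
from fit import *
P=cloud('top',avg('top',2)); rect(P,band(P,.5818,-.0135,.0265,.076,.1),'knob')
rect(P,band(P,.533,-.002,.026,.066,.083),'tab')
print(state()[0]['qpos'].round(2));plan([.5322,-.0024,.12],77.3)
E
```

```text
knob 0 rect [0. 0.] [0. 0.] 0.0 mean [nan nan nan] pca nan med z nan
tab 0 rect [0. 0.] [0. 0.] 0.0 mean [nan nan nan] pca nan med z nan
[-0.09  0.36  0.    1.89 -0.    0.89  2.04]
turn [ 7.469e-01  2.000e-04 -1.100e-03] shift [0.0081 0.0358 0.0352] dist 0.051 q7 2.04
  avg = a.mean(axis, **keepdims_kw)
  ret = um.true_divide(
fit.py:8: RuntimeWarning: Degrees of freedom <= 0 for slice
  q=P[m];r=cv2.minAreaRect(q[:,:2].astype(np.float32));w,v=np.linalg.eigh(np.cov(q[:,:2].T));v=v[:,1]
  c *= np.true_divide(1, fact)
  c *= np.true_divide(1, fact)
fit.py:9: RuntimeWarning: Mean of empty slice.
  print(name,len(q),'rect',np.round(r[0],4),np.round(r[1],4),round(r[2],1),'mean',q.mean(0).round(4),'pca',round(np.degrees(np.arctan2(v[1],v[0]))%180,1),'med z',np.median(q[:,2]).round(4))
  return _methods._mean(a, axis=axis, dtype=dtype,
  ret = ret.dtype.type(ret / rcount)
```

>>> jog_arm --commands '[0.25,0,0,0,0.0358,0.0352,-0.3,0.5,0,0,0,0.0358,0.0352,-0.3,0.747,0,0,0,0.0358,0.0352,-0.3,0.747,0,0,0,0.0358,0.0352,-0.3,0.747,0,0,0,0.0358,0.0352,-0.3,0.747,0,0,0,0.0358,0.0352,-0.3,0.747,0,0,0,0.0358,0.0352,-0.3,0.747,0,0,0,0.0358,0.0352,-0.3]'

```text
time: 12.23
eef_pos: [0.5319, -0.0025, 0.1277]
eef_rot: [0.552, -0.441, 0.553, 0.442]
force: [0.4, 1.2, -0.3]
gripper_width: 0.0333
```

```bash
python3 - <<'E' 2>/dev/null
from fit import *
plan([.5322,-.0024,.049],77.3)
P=cloud('scene',avg('scene',2)); 
q=P[band(P,.5818,-.0135,.025,.06,.1)];print('knob top z',len(q),np.percentile(q[:,2],[50,80,95]).round(4))
E
```

```text
turn [-0.0015 -0.0008 -0.0018] shift [ 0.0787 -0.0004  0.0002] dist 0.079 q7 1.28
knob top z 151 [0.0776 0.0871 0.0885]
```

Knob top is at about 88.5 mm, so it has risen about 10 mm. Descend on the tab and grip it.

>>> jog_arm --commands '[0,0,0,0.035,0,0,-0.3,0,0,0,0.06,0,0,-0.3,0,0,0,0.0787,0,0,-0.3,0,0,0,0.0787,0,0,-0.3,0,0,0,0.0787,0,0,-0.3,0,0,0,0.0787,0,0,-1,0,0,0,0.0787,0,0,-1,0,0,0,0.0787,0,0,-1,0,0,0,0.0787,0,0,-1,0,0,0,0.0787,0,0,-1]' --grip_force 45

```text
time: 13.17
eef_pos: [0.5333, -0.0026, 0.0512]
eef_rot: [0.553, -0.442, 0.552, 0.441]
force: [-1.2, -0.2, 8.0]
gripper_width: 0.0115
```

```bash
python3 - <<'E' 2>/dev/null
from fit import *
a=np.radians(180-12.7);t=np.array([.5322,-.0024,0])
for s in(.075,): plan(t+s*np.array([np.cos(a),np.sin(a),0])+[0,0,.051],77.3)
print(state()[0]['wrist_torque'])
E
```

```text
turn [0.0004 0.0006 0.0014] shift [ 0.0001  0.0762 -0.0001] dist 0.076 q7 1.3
[-0.03551806  0.41123438 -0.03231821]
```

>>> jog_arm --commands '[0,0,0,-0.002,0,0,-1,0,0,0,-0.004,0,0,-1,0,0,0,-0.004,0,0,-1,0,0,0,-0.004,0.004,0,-1,0,0,0,-0.004,0.008,0,-1,0,0,0,-0.004,0.012,0,-1,0,0,0,-0.004,0.016,0,-1,0,0,0,-0.004,0.02,0,-1,0,0,0,-0.004,0.02,0,-1]'

```text
time: 13.92
eef_pos: [0.5122, 0.002, 0.0541]
eef_rot: [0.552, -0.442, 0.552, 0.442]
force: [0.8, 0.0, -2.1]
gripper_width: 0.012
```

>>> jog_arm --commands '[0,0,0,0,0.006,0,-1,0,0,0,0,0.012,0,-1,0,0,0,0,0.018,0,-1,0,0,0,0,0.024,0,-1,0,0,0,0,0.03,0,-1,0,0,0,0,0.036,0,-1,0,0,0,0,0.042,0,-1,0,0,0,0,0.048,0,-1,0,0,0,0,0.054,0,-1,0,0,0,0,0.054,0,-1]'

```text
time: 14.75
eef_pos: [0.4593, 0.0138, 0.0542]
eef_rot: [0.552, -0.442, 0.552, 0.442]
force: [0.5, -1.0, -2.1]
gripper_width: 0.0117
```

```bash
python3 - <<'E' 2>/dev/null
from fit import *
print(state()[0]['force'],state()[0]['wrist_torque'])
p,d=snap('scene');cv2.imwrite('pics/s2.png',cv2.resize(p[120:260,200:420][:,:,::-1],None,fx=3.4,fy=3.4,interpolation=cv2.INTER_CUBIC))
plan([.47,.192,.13],84)
E
```

```text
[ 0.48047301 -0.96091941 -2.05129708] [ 0.00911542  0.01673909 -0.05129753]
turn [-1.109e-01 -0.000e+00 -1.000e-04] shift [-0.0758  0.0293  0.1761] dist 0.194 q7 1.23
```

View pics/s2.png

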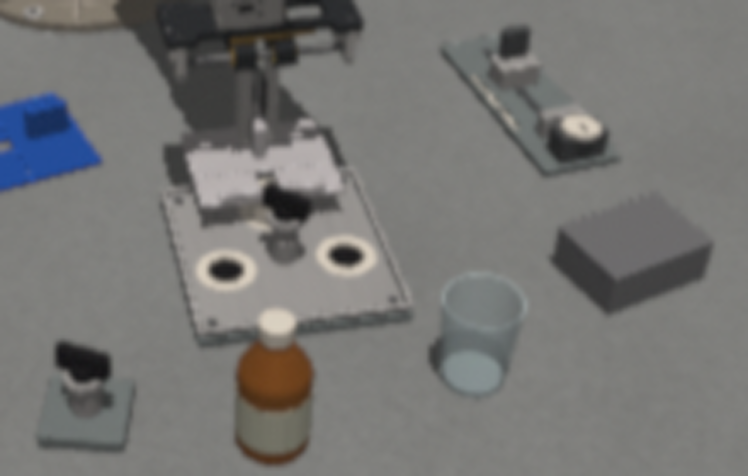

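The plate is clear of the spindle and held. Two wells, (145,265) and (250,270) in the picture, look like flat empty rings. Carry the plate up and across.

>>> jog_arm --commands '[0,0,0,-0.035,0,0,-1,0,0,0,-0.05,0,0,-1,0,0,0,-0.055,0,0.01,-1,-0.055,0,0,-0.055,0.015,0.04,-1,-0.111,0,0,-0.055,0.02,0.07,-1,-0.111,0,0,-0.055,0.029,0.1,-1,-0.111,0,0,-0.055,0.029,0.13,-1,-0.111,0,0,-0.055,0.029,0.16,-1,-0.111,0,0,-0.055,0.029,0.176,-1,-0.111,0,0,-0.055,0.029,0.176,-1,-0.111,0,0,-0.055,0.029,0.176,-1,-0.111,0,0,-0.055,0.029,0.176,-1]'

```text
time: 15.8
eef_pos: [0.4704, 0.1913, 0.1085]
eef_rot: [0.525, -0.473, 0.526, 0.473]
force: [-0.3, 0.6, -1.0]
gripper_width: 0.0114
```

```bash
python3 - <<'E' 2>/dev/null
from fit import *
print(state()[0]['force'],state()[0]['wrist_torque'])
plan([.47,.192,.0125],84)
P=cloud('top',avg('top',2)); 
x,y,z,_=0,0,0,0
m=band(P,.49,.19,.11,.06,.12);q=P[m]
A=np.c_[q[:,:2],np.ones(len(q))];
# keep plate: mode height
h,e=np.histogram(q[:,2],60);z0=e[h.argmax()];k=abs(q[:,2]-z0)<.004
c=np.linalg.lstsq(A[k],q[k,2],rcond=None)[0];print('plate top',z0,'slopes',c[:2].round(3),k.sum()); r=cv2.minAreaRect(q[k][:,:2].astype(np.float32));print(r)
E
```

```text
[-0.27502459  0.63723039 -1.00024689] [-0.01634271  0.05451747  0.02973482]
turn [-0.0003 -0.0008 -0.0009] shift [0.096  0.0004 0.0008] dist 0.096 q7 0.96
plate top 0.10174862047189472 slopes [-0.001  0.003] 381
((0.4918188154697418, 0.18124191462993622), (0.11965209990739822, 0.11239761859178543), 84.5463638305664)
```

>>> jog_arm --commands '[0,0,0,0.03,0,0,-1,0,0,0,0.06,0,0,-1,0,0,0,0.08,0,0,-1,0,0,0,0.088,0,0,-1,0,0,0,0.092,0,0,-1,0,0,0,0.095,0,0,-1,0,0,0,0.0975,0,0,-1,0,0,0,0.0975,0,0,-1,0,0,0,0.0975,0,0,-1]'

```text
time: 16.65
eef_pos: [0.4713, 0.1919, 0.0124]
eef_rot: [0.526, -0.473, 0.525, 0.473]
force: [0.5, 0.1, -1.7]
gripper_width: 0.0118
```

>>> jog_arm --commands '[0,0,0,0,0,0,-0.5,0,0,0,0,0,0,-0.5,0,0,0,0,0,0,-0.5,0,0,0,0,0,0,-0.5,0,0,0,-0.03,0,0,-0.5,0,0,0,-0.07,0,0,-0.5,0,0,0,-0.11,0,0,-0.5,0,0,0,-0.13,0,0,0,0,0,0,-0.13,0,0,0,0,0,0,-0.13,0,0,0]'

```text
time: 17.48
eef_pos: [0.4714, 0.192, 0.1429]
eef_rot: [0.526, -0.473, 0.525, 0.473]
force: [-0.6, -0.2, -0.9]
gripper_width: 0.0403
```

```bash
python3 - <<'E' 2>/dev/null
from fit import *
P=cloud('top',avg('top',2)); rect(P,band(P,.49,.19,.11,.003,.008),'plate'); rect(P,band(P,.49,.19,.1,.03,.05),'tab')
a=np.radians(-12.7);Rm=np.array([[np.cos(a),-np.sin(a)],[np.sin(a),np.cos(a)]])
for w in [(-.055,0),(.02,.055),(.02,-.055)]:
    c=np.array([.5725,-.0115])+Rm@w; 
    q=P[band(P,*c,.02,-.01,.06)];print(c.round(4),len(q),np.median(q[:,2]).round(4))
rect(P,band(P,.572,-.011,.1,.033,.043),'plug tops?')
p,d=snap('top'); cv2.imwrite('pics/t3.png',cv2.resize(p[130:260,80:350][:,:,::-1],None,fx=2.96,fy=2.96,interpolation=cv2.INTER_CUBIC))
for l in('plug_thick','plug_medium','plug_slim'): print(l,[(np.round(x['at']).tolist(),round(x['confidence'],2)) for x in imaging.place_of('top',l)])
E
```

```text
plate 576 rect [0.4893 0.1686] [0.1681 0.2053] 87.7 mean [0.4894 0.1601 0.0051] pca 6.2 med z 0.005
tab 0 rect [0. 0.] [0. 0.] 0.0 mean [nan nan nan] pca nan med z nan
[0.5188 0.0006] 148 0.0389
[0.6041 0.0378] 129 0.0156
[ 0.5799 -0.0696] 131 0.0156
plug tops? 167 rect [ 0.5193 -0.0015] [0.1201 0.0392] 88.0 mean [ 5.203e-01 -1.000e-04  3.890e-02] pca 77.9 med z 0.0391
plug_thick [([179.0, 222.0], 0.21)]
plug_medium [([202.0, 221.0], 0.52)]
plug_slim []
```

View pics/t3.png

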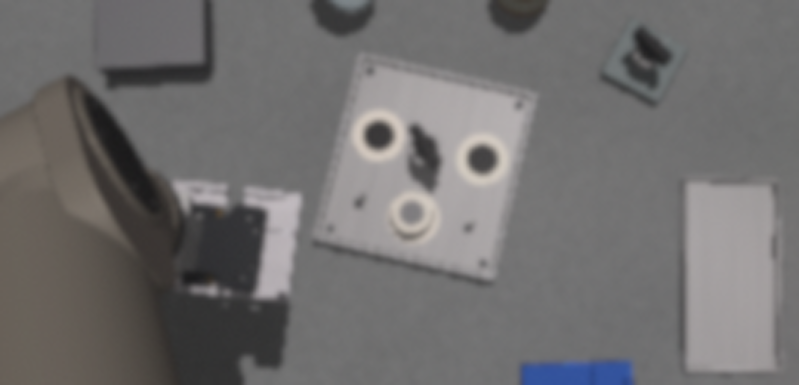

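The plate is lying on the bench. One plug stands in the nearest well, at about (200,220) in the top image; the other two wells are empty. Measure the plug.

```bash
python3 - <<'E' 2>/dev/null
from fit import *
P=cloud('top',avg('top',4)); m=band(P,.5195,0,.032,.03,.043);rect(P,m,'plug')
r,c=cv2.minEnclosingCircle(P[m][:,:2].astype(np.float32));print(r,2*c)
c,_=r;T=np.array(imaging.calibration('top')['world_from_camera'])
d=np.median(np.linalg.norm(P[m]-T[:3,3],axis=1));print('area dia',2*np.sqrt(m.sum()*(1.145/387.6)**2/np.pi))
p=P[m].mean(0);plan([p[0],p[1],.1],77.3);plan([p[0],p[1],.1],167.3);print(state()[0]['qpos'].round(2))
E
```

```text
plug 154 rect [ 5.19e-01 -3.00e-04] [0.0387 0.0385] 0.8 mean [5.195e-01 3.000e-04 3.880e-02] pca 34.4 med z 0.039
(0.5200304985046387, 0.0006621837383136153) 0.04119164124131203
area dia 0.04136539140458176
turn [ 0.1115 -0.0005 -0.0006] shift [ 0.0413 -0.0686 -0.1851] dist 0.202 q7 0.96
turn [-1.3885e+00  1.0000e-04 -8.0000e-04] shift [ 0.0413 -0.0686 -0.1851] dist 0.202 q7 0.96
[-0.52  0.23  0.01  2.04 -0.    0.87  0.96]
```

>>> jog_arm --commands '[0.05,0,0,0.02,-0.0137,-0.037,0.4,0.11,0,0,0.0413,-0.0274,-0.074,0.4,0.11,0,0,0.0413,-0.0411,-0.111,0.4,0.11,0,0,0.0413,-0.0548,-0.148,0.4,0.11,0,0,0.0413,-0.0686,-0.1851,0.4,0.11,0,0,0.0413,-0.0686,-0.1851,0.4,0.11,0,0,0.0413,-0.0686,-0.1851,0.4,0.11,0,0,0.08,-0.0686,-0.1851,0.4,0.11,0,0,0.105,-0.0686,-0.1851,0.4,0.11,0,0,0.122,-0.0686,-0.1851,0.4,0.11,0,0,0.122,-0.0686,-0.1851,0.4,0.11,0,0,0.122,-0.0686,-0.1851,0.4]'

```text
time: 18.98
eef_pos: [0.5191, 0.0014, 0.0194]
eef_rot: [0.551, -0.442, 0.552, 0.443]
force: [0.6, 0.0, -0.2]
gripper_width: 0.0658
```

>>> jog_arm --commands '[0,0,0,0.001,0,0,-0.9,0,0,0,0.001,0,0,-0.9,0,0,0,0.001,0,0,-0.9,0,0,0,0.001,0,0,-0.9,0,0,0,0.001,0,0,-0.9,0,0,0,0.001,0,0,-0.9,0,0,0,0.001,0,0,-0.9,0,0,0,0.001,0,0,-0.9]' --grip_force 20

```text
time: 19.65
eef_pos: [0.5201, 0.0006, 0.0195]
eef_rot: [0.552, -0.442, 0.552, 0.442]
force: [-3.0, 0.3, 9.6]
gripper_width: 0.0414
```

```bash
python3 - <<'E' 2>/dev/null
from fit import *
a=np.radians(-5.0);g=np.array([.4482,.3297]);ux=np.array([np.cos(a),np.sin(a)])
t=g+.030*ux; print(t); plan([*t,.1],85)
P=cloud('top',avg('top',2)); rect(P,band(P,.42,.335,.035,.062,.08),'jawtab')
rect(P,band(P,.49,.19,.105,.003,.009)&(P[...,1]>.11)&(P[...,1]<.27),'plate'); rect(P,band(P,.49,.19,.1,.03,.05),'tab')
E
```

```text
[0.47808584 0.32708533]
turn [-0.1269  0.0005  0.001 ] shift [-0.0805  0.1122  0.3095] dist 0.339 q7 1.3
jawtab 48 rect [0.4077 0.3333] [0.0288 0.0115] 84.5 mean [0.4077 0.332  0.07  ] pca 86.8 med z 0.0702
plate 1137 rect [0.4942 0.2054] [0.1311 0.2047] 76.8 mean [0.492  0.2004 0.0054] pca 98.2 med z 0.0054
tab 68 rect [0.4708 0.1921] [0.0122 0.0437] 81.9 mean [0.4714 0.1911 0.0381] pca 173.5 med z 0.0388
```

>>> jog_arm --commands '[0,0,0,-0.04,0,0,-0.9,0,0,0,-0.07,0,0,-0.9,0,0,0,-0.0805,0,0,-0.9,0,0,0,-0.0805,0.0122,0.0345,-0.9,-0.06,0,0,-0.0805,0.0247,0.0695,-0.9,-0.12,0,0,-0.0805,0.0372,0.1045,-0.9,-0.127,0,0,-0.0805,0.0497,0.1395,-0.9,-0.127,0,0,-0.0805,0.0622,0.1745,-0.9,-0.127,0,0,-0.0805,0.0747,0.2095,-0.9,-0.127,0,0,-0.0805,0.0872,0.2445,-0.9,-0.127,0,0,-0.0805,0.0997,0.2795,-0.9,-0.127,0,0,-0.0805,0.1122,0.3095,-0.9,-0.127,0,0,-0.0805,0.1122,0.3095,-0.9,-0.127,0,0,-0.0805,0.1122,0.3095,-0.9,-0.127,0,0,-0.0805,0.1122,0.3095,-0.9]'

```text
time: 21.0
eef_pos: [0.4776, 0.3263, 0.0988]
eef_rot: [0.521, -0.478, 0.522, 0.478]
force: [-0.5, -1.0, -0.2]
gripper_width: 0.0414
```

```bash
python3 - <<'E' 2>/dev/null
from fit import *
s=state()[0];print(s['force'],s['gripper_width'],s['qpos'].round(2))
p,d=snap('scene');P=cloud('scene',d)
m=band(P,.478,.327,.05,.06,.12);cv2.imwrite('pics/s4.png',cv2.resize(p[90:190,300:420][:,:,::-1],None,fx=5,fy=5,interpolation=cv2.INTER_CUBIC))
plan([.4781,.3271,.0145],85)
E
```

```text
[-0.48378903 -1.04915358 -0.21043432] 0.04135987576665086 [-0.7   0.39 -0.01  1.92  0.01  0.83  0.77]
turn [-0.001  -0.0007 -0.0001] shift [ 0.0845 -0.0001  0.0015] dist 0.084 q7 0.77
```

View pics/s4.png

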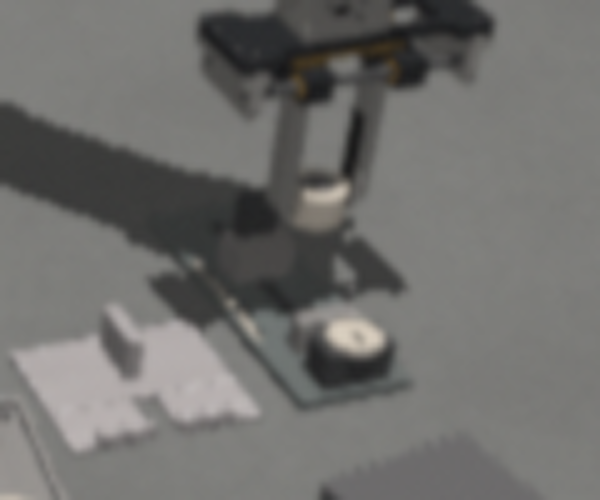

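The plug is held upright at the fingertips above the bed, and the plate lies flat beside the gauge. Lower it.

>>> jog_arm --commands '[0,0,0,0.03,0,0.0015,-0.9,0,0,0,0.055,0,0.0015,-0.9,0,0,0,0.07,0,0.0015,-0.9,0,0,0,0.078,0,0.0015,-0.9,0,0,0,0.081,0,0.0015,-0.9,0,0,0,0.083,0,0.0015,-0.9,0,0,0,0.084,0,0.0015,-0.9,0,0,0,0.084,0,0.0015,-0.9]'

```text
time: 21.72
eef_pos: [0.4784, 0.3286, 0.016]
eef_rot: [0.522, -0.478, 0.521, 0.478]
force: [-0.9, -0.0, -1.5]
gripper_width: 0.0413
```

>>> jog_arm --commands '[0,0,0,0,0,0,-0.05,0,0,0,0,0,0,0.1,0,0,0,0,0,0,0.2,0,0,0,0,0,0,0.3,0,0,0,0,0,0,0.3,0,0,0,-0.03,0,0,0.3,0,0,0,-0.07,0,0,0.3,0,0,0,-0.1,0,0,0.3,0,0,0,-0.1,0,0,0.3,0,0,0,-0.1,0,0,0.3]'

```text
time: 22.55
eef_pos: [0.4787, 0.3291, 0.1171]
eef_rot: [0.523, -0.478, 0.52, 0.478]
force: [-0.8, -1.1, 0.1]
gripper_width: 0.0608
```

```bash
python3 - <<'E' 2>/dev/null
from fit import *
p,d=snap('scene','s5');P=cloud('scene',avg('scene',3))
m=band(P,.478,.327,.03,.028,.045);rect(P,m,'plug');
print(cv2.minEnclosingCircle(P[m][:,:2].astype(np.float32)))
plan([.4079,.3332,.1],-5)
print(state()[0]['qpos'].round(2))
E
```

```text
plug 77 rect [0.479  0.3277] [0.0392 0.0412] 38.4 mean [0.481  0.3261 0.0332] pca 157.6 med z 0.0334
((0.48281624913215637, 0.3275679647922516), 0.024061741307377815)
turn [-1.4997 -0.     -0.0021] shift [ 0.0141  0.0695 -0.0008] dist 0.071 q7 0.77
[-0.7   0.37 -0.01  1.91  0.01  0.86  0.77]
```

>>> jog_arm --commands '[0.1,0,0,0,0.0695,-0.0008,0,0.2,0,0,0,0.0695,-0.0008,0,0.4,0,0,0,0.0695,-0.0008,0,0.6,0,0,0,0.0695,-0.0008,0,0.8,0,0,0,0.0695,-0.0008,0,1,0,0,0,0.0695,-0.0008,0,1,0,0,0,0.0695,-0.0008,0,1,0,0,0,0.0695,-0.0008,0,1,0,0,0,0.0695,-0.0008,0,1,0,0,0,0.0695,-0.0008,0,1,0,0,0,0.0695,-0.0008,0]'

```text
time: 23.67
eef_pos: [0.4082, 0.3335, 0.1144]
eef_rot: [0.69, -0.155, 0.69, 0.154]
force: [0.1, -0.9, -0.1]
gripper_width: 0.0469
```

>>> jog_arm --commands '[0.12,0,0,0,0,0,-0.1,0.24,0,0,0,0,0,-0.1,0.36,0,0,0,0,0,-0.1,0.5,0,0,0,0,0,-0.1,0.5,0,0,0,0,0,-0.1,0.5,0,0,0,0,0,-0.1,0.5,0,0,0,0,0,-0.1]'

```text
time: 24.25
eef_pos: [0.4084, 0.3337, 0.115]
eef_rot: [0.706, 0.029, 0.707, -0.029]
force: [-0.7, -0.4, 0.5]
gripper_width: 0.0423
```

```bash
python3 - <<'E' 2>/dev/null
from fit import *
plan([.4079,.3332,.046],-5)
print(state()[0]['qpos'].round(2))
E
```

```text
turn [ 0.0055 -0.0002  0.0004] shift [ 0.069  -0.0005 -0.0005] dist 0.069 q7 -0.79
[-1.03  0.3   0.27  2.03 -0.11  0.82 -0.79]
```

>>> jog_arm --commands '[0.005,0,0,0.035,-0.0005,-0.0005,-0.1,0.005,0,0,0.06,-0.0005,-0.0005,-0.1,0.005,0,0,0.069,-0.0005,-0.0005,-0.1,0.005,0,0,0.069,-0.0005,-0.0005,-0.1,0.005,0,0,0.069,-0.0005,-0.0005,-1,0.005,0,0,0.069,-0.0005,-0.0005,-1,0.005,0,0,0.069,-0.0005,-0.0005,-1,0.005,0,0,0.069,-0.0005,-0.0005,-1,0.005,0,0,0.069,-0.0005,-0.0005,-1,0.005,0,0,0.069,-0.0005,-0.0005,-1]' --grip_force 20

```text
time: 25.08
eef_pos: [0.4083, 0.3336, 0.0469]
eef_rot: [0.707, 0.033, 0.706, -0.032]
force: [-1.4, -0.9, 8.6]
gripper_width: 0.012
```

```bash
python3 - <<'E' 2>/dev/null
from fit import *
s,p,r=state();a=np.radians(-5.0);g=np.array([.4482,.3297]);ux=np.array([np.cos(a),np.sin(a)])
print('tab gauge x',(p[:2]-g)@ux,'f',s['force']@np.r_[ux,0],s['wrist_torque'])
# contact: face+42=60 -> tab x = -5 ; +5 yield -> 0
for X in(-.005,0): plan([*(g+X*ux),p[2]],-5)
E
```

```text
tab gauge x -0.040123895638250084 f -1.3306414599931506 [-0.29196925  0.32354142 -0.02287278]
turn [-0.0046  0.0005 -0.0009] shift [ 0.     -0.0002  0.0351] dist 0.035 q7 -0.76
turn [-0.0046  0.0005 -0.0009] shift [ 0.     -0.0002  0.0401] dist 0.04 q7 -0.76
```

>>> jog_arm --commands '[0,0,0,0,0,0.004,-1,0,0,0,0,0.008,-1,0,0,0,0,0.012,-1,0,0,0,0,0.016,-1,0,0,0,0,0.02,-1,0,0,0,0,0.023,-1,0,0,0,0,0.026,-1,0,0,0,0,0.028,-1,0,0,0,0,0.03,-1,0,0,0,0,0.032,-1,0,0,0,0,0.034,-1,0,0,0,0,0.034,-1]'

```text
invalid input
```

>>> jog_arm --commands '[0,0,0,0,0,0.001,-1,0,0,0,0,0.002,-1,0,0,0,0,0.003,-1,0,0,0,0,0.003,-1]'

```text
invalid input
```

```bash
python3 - <<'E' 2>/dev/null
from fit import *
s,p,r=state();a=np.radians(-5.0);g=np.array([.4482,.3297]);ux=np.array([np.cos(a),np.sin(a)])
print('tab gauge x',(p[:2]-g)@ux,'f',s['force']@np.r_[ux,0],s['wrist_torque'])
E
```

```text
tab gauge x -0.040123895638250084 f -1.3306414599931506 [-0.29196925  0.32354142 -0.02287278]
```

>>> jog_arm --commands '[0,0,0,0,0,0.004,-1,0,0,0,0,0,0.008,-1,0,0,0,0,0,0.012,-1,0,0,0,0,0,0.016,-1,0,0,0,0,0,0.02,-1,0,0,0,0,0,0.023,-1,0,0,0,0,0,0.026,-1,0,0,0,0,0,0.028,-1,0,0,0,0,0,0.03,-1,0,0,0,0,0,0.032,-1,0,0,0,0,0,0.034,-1,0,0,0,0,0,0.034,-1]'

```text
time: 26.08
eef_pos: [0.4423, 0.3305, 0.0469]
eef_rot: [0.707, 0.033, 0.706, -0.032]
force: [-1.4, -0.7, 8.0]
gripper_width: 0.0116
```

>>> jog_arm --commands '[0,0,0,0,0,0.001,-1,0,0,0,0,0,0.002,-1,0,0,0,0,0,0.003,-1,0,0,0,0,0,0.003,-1]'

```text
time: 26.42
eef_pos: [0.4447, 0.3302, 0.0469]
eef_rot: [0.706, 0.033, 0.706, -0.032]
force: [-4.5, -1.5, 10.1]
gripper_width: 0.012
```

```bash
python3 - <<'E' 2>/dev/null
from fit import *
s,p,r=state();a=np.radians(-5.0);g=np.array([.4482,.3297]);ux=np.array([np.cos(a),np.sin(a)])
print('tab gauge x',(p[:2]-g)@ux,'f',s['force']@np.r_[ux,0],s['wrist_torque'])
P=cloud('scene',avg('scene',2))
rect(P,band(P,.49,.326,.028,.028,.045),'plug');
E
```

```text
tab gauge x -0.0035412838323873007 f -4.3470915561762915 [-0.17552714  1.09566377 -0.02541535]
plug 94 rect [0.4898 0.326 ] [0.0418 0.0511] 88.8 mean [0.488  0.326  0.0339] pca 171.7 med z 0.0338
```

>>> jog_arm --commands '[0,0,0,0,0,0.001,-1,0,0,0,0,0,0.002,-1,0,0,0,0,0,0.003,-1,0,0,0,0,0,0.0035,-1,0,0,0,0,0,0.0035,-1,0,0,0,0,0,0.0035,-1,0,0,0,0,0,0.0035,-1,0,0,0,0,0,0.0035,-1,0,0,0,0,0,0.0035,-1,0,0,0,0,0,0.0035,-1]'

```text
time: 27.35
eef_pos: [0.4477, 0.33, 0.0469]
eef_rot: [0.706, 0.033, 0.707, -0.032]
force: [-7.4, -0.9, 13.7]
gripper_width: 0.012
```

```bash
python3 - <<'E' 2>/dev/null
from fit import *
s,p,r=state();a=np.radians(-5.0);g=np.array([.4482,.3297]);ux=np.array([np.cos(a),np.sin(a)])
print('tab gauge x',(p[:2]-g)@ux,'f',s['force']@np.r_[ux,0],s['wrist_torque'])
p,d=snap('scene');P=cloud('scene',d)
cv2.imwrite('pics/s6.png',cv2.resize(p[110:180,310:400][:,:,::-1],None,fx=6,fy=6,interpolation=cv2.INTER_CUBIC))
E
```

```text
tab gauge x -0.0005502954522883727 f -7.287616937048917 [-0.20122151  1.76696628 -0.02369593]
```

View pics/s6.png

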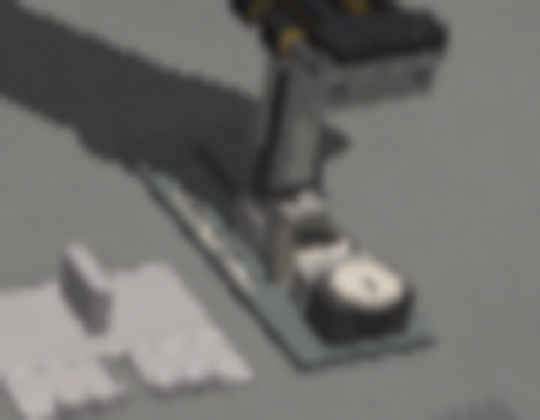

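The plug sits between the jaw and the anvil with about 7 N on the jaw. Go slightly further and hold.

>>> jog_arm --commands '[0,0,0,0,0,0.0005,-1,0,0,0,0,0,0.001,-1,0,0,0,0,0,0.001,-1,0,0,0,0,0,0.001,-1,0,0,0,0,0,0.001,-1,0,0,0,0,0,0.001,-1,0,0,0,0,0,0.001,-1,0,0,0,0,0,0.001,-1]'

```text
time: 28.07
eef_pos: [0.4484, 0.3299, 0.0469]
eef_rot: [0.706, 0.033, 0.707, -0.032]
force: [-9.6, -0.6, 14.6]
gripper_width: 0.0121
```

>>> jog_arm --commands '[0,0,0,0,0,-0.004,-1,0,0,0,0,0,-0.008,-1,0,0,0,0,0,-0.014,-1,0,0,0,0,0,-0.02,-1,0,0,0,0,0,-0.028,-1,0,0,0,0,0,-0.036,-1,0,0,0,0,0,-0.04,-1,0,0,0,0,0,-0.04,-1,0,0,0,0,0,-0.04,-0.3,0,0,0,0,0,-0.04,-0.3,0,0,0,0,0,-0.04,-0.3,0,0,0,-0.04,0,-0.04,-0.3,0,0,0,-0.07,0,-0.04,-0.3,0,0,0,-0.07,0,-0.04,0.3,0,0,0,-0.07,0,-0.04,0.3,0,0,0,-0.07,0,-0.04,0.3]'

```text
time: 29.4
eef_pos: [0.4093, 0.333, 0.1159]
eef_rot: [0.706, 0.033, 0.706, -0.033]
force: [0.8, 0.1, -0.8]
gripper_width: 0.0496
```

```bash
python3 - <<'E' 2>/dev/null
from fit import *
for c in('scene','top'):
    P=cloud(c,avg(c,3));m=band(P,.484,.327,.027,.029,.036);rect(P,m,'plug '+c);print(cv2.minEnclosingCircle(P[m][:,:2].astype(np.float32)))
    rect(P,band(P,.42,.335,.06,.062,.075),'jawtab')
p,d=snap('top');cv2.imwrite('pics/t7.png',cv2.resize(p[175:275,80:180][:,:,::-1],None,fx=5,fy=5,interpolation=cv2.INTER_CUBIC))
plan([.484,.3265,.11],85)
E
```

```text
plug scene 71 rect [0.4871 0.3272] [0.0436 0.0402] 41.3 mean [0.4858 0.3255 0.0332] pca 5.9 med z 0.0334
((0.4862891435623169, 0.3279435932636261), 0.024107592180371284)
jawtab 29 rect [0.41   0.3322] [0.0141 0.0276] 9.3 mean [0.4114 0.3308 0.0674] pca 90.2 med z 0.0681
plug top 136 rect [0.4861 0.3281] [0.0406 0.0396] 55.4 mean [0.4858 0.3267 0.034 ] pca 31.1 med z 0.0343
((0.48770806193351746, 0.3271603584289551), 0.022949382662773132)
jawtab 48 rect [0.409  0.3333] [0.0288 0.0113] 89.6 mean [0.4089 0.3325 0.0699] pca 83.8 med z 0.0701
turn [1.4951e+00 3.0000e-04 1.1000e-03] shift [0.0056 0.0006 0.0749] dist 0.075 q7 -0.79
```

View pics/t7.png

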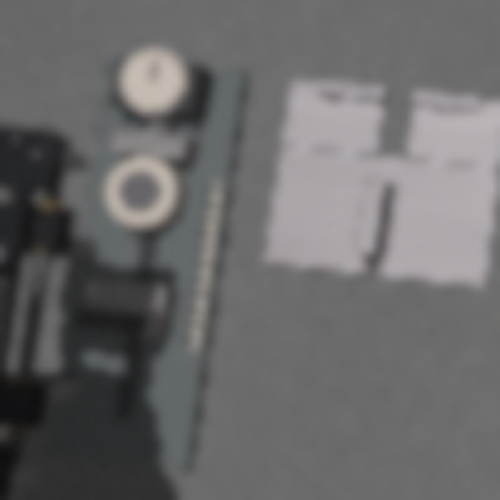

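The plug stands at (190,140) in the crop, against the anvil, with the jaw retracted. Go and fetch it.

>>> jog_arm --commands '[-0.1,0,0,0,0.0006,0.04,0.3,-0.2,0,0,0,0.0006,0.077,0.3,-0.3,0,0,0,0.0006,0.077,0.3,-0.4,0,0,0,0.0006,0.077,0.3,-0.5,0,0,0,0.0006,0.077,0.3,-0.6,0,0,0,0.0006,0.077,0.3,-0.7,0,0,0,0.0006,0.077,0.3,-0.8,0,0,0,0.0006,0.077,0.3,-0.9,0,0,0,0.0006,0.077,0.3,-1,0,0,0,0.0006,0.077,0.3,-1,0,0,0,0.0006,0.077,0.3,-1,0,0,0,0.0006,0.077,0.3]'

```text
time: 30.75
eef_pos: [0.4863, 0.3264, 0.1159]
eef_rot: [0.628, -0.324, 0.629, 0.324]
force: [0.0, -1.4, -0.1]
gripper_width: 0.0609
```

>>> jog_arm --commands '[-0.12,0,0,0,0,0,0.3,-0.24,0,0,0,0,0,0.3,-0.36,0,0,0,0,0,0.3,-0.5,0,0,0,0,0,0.3,-0.5,0,0,0,0,0,0.3,-0.5,0,0,0,0,0,0.3,-0.5,0,0,0,0,0,0.3]'

```text
time: 31.33
eef_pos: [0.4863, 0.3265, 0.1161]
eef_rot: [0.524, -0.475, 0.524, 0.475]
force: [0.6, -0.2, 0.9]
gripper_width: 0.0607
```

```bash
python3 - <<'E' 2>/dev/null
from fit import *
P=cloud('scene',avg('scene',3));rect(P,band(P,.484,.327,.027,.029,.036),'plug')
plan([.4862,.327,.0155],85);print(state()[0]['qpos'].round(2))
E
```

```text
plug 72 rect [0.4855 0.3258] [0.0391 0.0418] 18.8 mean [0.4854 0.325  0.0331] pca 119.3 med z 0.0332
turn [-0.0076 -0.0002 -0.    ] shift [0.1006 0.     0.0004] dist 0.101 q7 0.75
[-0.67  0.38 -0.04  1.89  0.02  0.87  0.75]
```

>>> jog_arm --commands '[-0.007,0,0,0.035,0,0,0.3,-0.007,0,0,0.065,0,0,0.3,-0.007,0,0,0.085,0,0,0.3,-0.007,0,0,0.1,0,0,0.3,-0.007,0,0,0.1,0,0,0.3,-0.007,0,0,0.1,0,0,-0.9,-0.007,0,0,0.1,0,0,-0.9,-0.007,0,0,0.1,0,0,-0.9,-0.007,0,0,0.1,0,0,-0.9,-0.007,0,0,0.1,0,0,-0.9,-0.007,0,0,0.1,0,0,-0.9,-0.007,0,0,0.06,0,0,-0.9,-0.007,0,0,0.02,0,0,-0.9,-0.007,0,0,-0.014,0,0,-0.9,-0.007,0,0,-0.014,0,0,-0.9,-0.007,0,0,-0.014,0,0,-0.9]'

```text
time: 32.82
eef_pos: [0.4873, 0.3273, 0.1327]
eef_rot: [0.522, -0.478, 0.519, 0.478]
force: [-0.0, -0.7, -2.0]
gripper_width: 0.0414
```

```bash
python3 - <<'E' 2>/dev/null
from fit import *
s=state()[0];print(s['qpos'].round(2),s['gripper_width'],s['force'])
plan([.463,-.3265,.13],89);plan([.463,-.3265,.13],0)
E
```

```text
[-0.66  0.36 -0.05  1.88  0.02  0.9   0.77] 0.0414477810407759 [-0.04808673 -0.73180759 -2.04265397]
turn [-0.0649  0.0028  0.0032] shift [ 0.0007 -0.0316 -0.6535] dist 0.654 q7 0.77
turn [1.4185e+00 4.7000e-03 3.0000e-04] shift [ 0.0007 -0.0316 -0.6535] dist 0.654 q7 0.77
```

>>> jog_arm --commands '[0.1,0,0,0,-0.001,-0.015,-0.9,0.2,0,0,0,-0.002,-0.04,-0.9,0.3,0,0,0,-0.004,-0.07,-0.9,0.4,0,0,0,-0.005,-0.1,-0.9,0.5,0,0,0,-0.006,-0.13,-0.9,0.6,0,0,0,-0.008,-0.16,-0.9,0.7,0,0,0,-0.01,-0.19,-0.9,0.8,0,0,0,-0.011,-0.22,-0.9,0.9,0,0,0,-0.012,-0.25,-0.9,1,0,0,0,-0.014,-0.28,-0.9,1,0,0,0,-0.015,-0.31,-0.9,1,0,0,0,-0.016,-0.34,-0.9,1,0,0,0,-0.018,-0.37,-0.9,1,0,0,0,-0.02,-0.4,-0.9,1,0,0,0,-0.021,-0.43,-0.9,1,0,0,0,-0.022,-0.46,-0.9,1,0,0,0,-0.023,-0.48,-0.9,1,0,0,0,-0.024,-0.49,-0.9,1,0,0,0,-0.024,-0.49,-0.9,1,0,0,0,-0.024,-0.49,-0.9]' --grip_force 30

```text
time: 34.48
eef_pos: [0.4681, -0.1633, 0.1295]
eef_rot: [0.69, -0.153, 0.691, 0.154]
force: [-0.4, -0.1, -0.3]
gripper_width: 0.0412
```

```bash
python3 - <<'E' 2>/dev/null
from fit import *
s=state()[0];print(s['qpos'].round(2),s['gripper_width'],s['force'])
plan([.463,-.3265,.12],0)
E
```

```text
[-0.13  0.23  0.38  2.09 -0.12  0.84  0.76] 0.041226893515721084 [-0.36106041 -0.08067825 -0.25432676]
turn [ 4.182e-01 -1.100e-03 -4.000e-04] shift [ 0.0095 -0.1457 -0.0738] dist 0.164 q7 0.76
```

>>> jog_arm --commands '[0.1,0,0,0,-0.03,-0.015,-0.9,0.2,0,0,0,-0.06,-0.03,-0.9,0.3,0,0,0,-0.09,-0.045,-0.9,0.418,0,0,0,-0.12,-0.06,-0.9,0.418,0,0,0,-0.1457,-0.0738,-0.9,0.418,0,0,0,-0.1457,-0.0738,-0.9,0.418,0,0,0,-0.1457,-0.0738,-0.9,0.418,0,0,0,-0.1457,-0.0738,-0.9]'

```text
time: 35.15
eef_pos: [0.464, -0.3252, 0.1296]
eef_rot: [0.707, -0.001, 0.707, 0.001]
force: [0.1, 1.6, -1.1]
gripper_width: 0.0412
```

```bash
python3 - <<'E' 2>/dev/null
from fit import *
s=state()[0];print(s['qpos'].round(2),s['gripper_width'],s['force'])
plan([.463,-.3265,.0095],0)
p,d=snap('scene');P=cloud('scene',d);cv2.imwrite('pics/s8.png',cv2.resize(p[140:240,110:230][:,:,::-1],None,fx=5,fy=5,interpolation=cv2.INTER_CUBIC))
q=P[band(P,.463,-.3265,.05,.09,.16)];print(np.percentile(q[:,2],[1,5,50]))
E
```

```text
[ 0.08  0.37  0.52  1.95 -0.23  0.89  0.72] 0.04121616722073054 [ 0.09220482  1.61355448 -1.13396932]
turn [ 0.0024 -0.0008 -0.0009] shift [ 0.1201 -0.0014 -0.0009] dist 0.12 q7 0.72
[0.12272918 0.12414555 0.14439059]
```

View pics/s8.png

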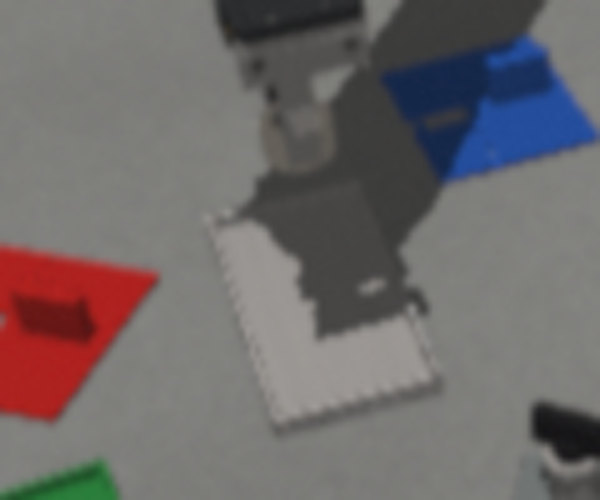

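The plug is held over the steel tray. Lower it and release.

>>> jog_arm --commands '[0,0,0,0.035,0,0,-0.9,0,0,0,0.07,0,0,-0.9,0,0,0,0.1,0,0,-0.9,0,0,0,0.11,0,0,-0.9,0,0,0,0.115,0,0,-0.9,0,0,0,0.118,0,0,-0.9,0,0,0,0.12,0,0,-0.9,0,0,0,0.12,0,0,-0.9,0,0,0,0.12,0,0,-0.05,0,0,0,0.12,0,0,0.1,0,0,0,0.12,0,0,0.2,0,0,0,0.12,0,0,0.3,0,0,0,0.12,0,0,0.3,0,0,0,0.09,0,0,0.3,0,0,0,0.05,0,0,0.3,0,0,0,0.01,0,0,0.3,0,0,0,-0.02,0,0,0.3,0,0,0,-0.02,0,0,0.3]'

```text
time: 36.7
eef_pos: [0.4658, -0.3287, 0.156]
eef_rot: [0.71, -0.001, 0.705, -0.001]
force: [0.7, -0.7, -0.6]
gripper_width: 0.0611
```

>>> jog_arm --commands '[0,0,0,-0.05,0.03,-0.02,0.3,0,0,0,-0.08,0.06,-0.02,0.3,0,0,0,-0.08,0.09,-0.02,0.3,0,0,0,-0.08,0.12,-0.02,0.3,0,0,0,-0.08,0.15,-0.02,0.3,0,0,0,-0.08,0.18,-0.02,0.3,0,0,0,-0.08,0.2,-0.02,0.3,0,0,0,-0.08,0.2,-0.02,0.3,0,0,0,-0.08,0.2,-0.02,0.3]'

```text
time: 37.45
eef_pos: [0.4435, -0.1262, 0.2303]
eef_rot: [0.707, -0.001, 0.707, 0.001]
force: [-0.5, -0.2, -0.8]
gripper_width: 0.0614
```

```bash
python3 - <<'E' 2>/dev/null
from fit import *
print(state()[0]['eef_pos'])
for c in('scene','top'):
    P=cloud(c,avg(c,3));m=band(P,.463,-.326,.06,.02,.036);rect(P,m,'plug '+c)
    rect(P,band(P,.49,.19,.1,.03,.05),'tab');rect(P,band(P,.494,.19,.085,.003,.008),'plate')
    q=P[band(P,.494,.19,.085,.003,.008)];print('slope',np.linalg.lstsq(np.c_[q[:,:2],np.ones(len(q))],q[:,2],rcond=None)[0][:2].round(3))
    print([(l,len(x:=imaging.masks_of(c,l)), [round(v['confidence'],2) for v in x]) for l in('plug_thick','plug_medium','plug_slim')])
p,d=snap('top');cv2.imwrite('pics/t9.png',cv2.resize(p[100:280,80:360][:,:,::-1],None,fx=2.85,fy=2.85,interpolation=cv2.INTER_CUBIC))
E
```

```text
[ 0.44348281 -0.12619187  0.23029845]
plug scene 108 rect [ 0.429 -0.305] [0.041  0.0346] 50.1 mean [ 0.4314 -0.3042  0.0264] pca 39.3 med z 0.0268
tab 41 rect [0.4746 0.1902] [0.0127 0.0416] 81.2 mean [0.4757 0.1886 0.037 ] pca 174.1 med z 0.0376
plate 583 rect [0.495  0.1874] [0.1337 0.1173] 84.9 mean [0.4956 0.1865 0.0048] pca 82.2 med z 0.0047
slope [ 0.001 -0.002]
[('plug_thick', 2, [0.73, 0.49]), ('plug_medium', 1, [0.74]), ('plug_slim', 0, [])]
plug top 83 rect [ 0.4259 -0.3107] [0.0387 0.0223] 0.9 mean [ 0.4258 -0.3095  0.0277] pca 175.1 med z 0.0274
tab 70 rect [0.4709 0.1918] [0.0121 0.044 ] 83.8 mean [0.4704 0.1912 0.0384] pca 173.8 med z 0.0391
plate 1326 rect [0.4912 0.1845] [0.1556 0.1574] 83.4 mean [0.4913 0.1897 0.0053] pca 82.4 med z 0.0054
slope [0.001 0.001]
[('plug_thick', 0, []), ('plug_medium', 1, [0.67]), ('plug_slim', 0, [])]
```

View pics/t9.png

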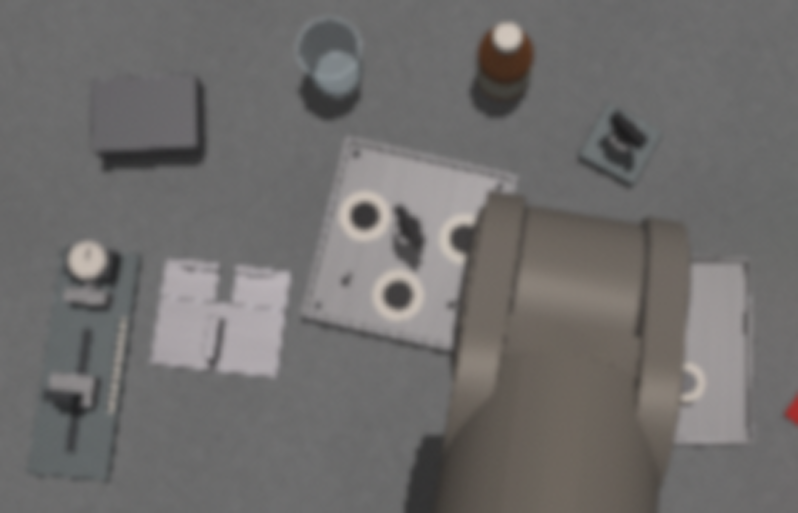

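The plug was knocked aside, or slid, within the tray. Clear the view and measure again.

>>> jog_arm --commands '[0,0,0,0,0.04,0.02,0.3,0,0,0,0,0.08,0.03,0.3,0,0,0,0,0.12,0.04,0.3,0,0,0,0,0.16,0.05,0.3,0,0,0,0,0.2,0.06,0.3,0,0,0,0,0.2,0.06,0.3,0,0,0,0,0.2,0.06,0.3]'

```text
time: 38.68
eef_pos: [0.5034, 0.0755, 0.2298]
eef_rot: [0.707, -0.002, 0.707, 0.002]
force: [-0.0, -0.1, -0.7]
gripper_width: 0.0611
```

```bash
python3 - <<'E' 2>/dev/null
from fit import *
a=np.radians(-1.0);Rm=np.array([[np.cos(a),-np.sin(a)],[np.sin(a),np.cos(a)]])
for c in('scene','top'):
    P=cloud(c,avg(c,3));m=band(P,.43,-.31,.05,.02,.036);rect(P,m,'plug '+c)
    ce=np.array(cv2.minAreaRect(P[m][:,:2].astype(np.float32))[0]);print('tray frame',Rm.T@(ce-[.463,-.3266]))
    rect(P,band(P,.463,-.327,.13,.009,.019),'traywalls')
    q=P[m];print('slope',np.linalg.lstsq(np.c_[q[:,:2],np.ones(len(q))],q[:,2],rcond=None)[0][:2].round(3))
p,d=snap('top');cv2.imwrite('pics/t10.png',cv2.resize(p[180:265,290:360][:,:,::-1],None,fx=6,fy=6,interpolation=cv2.INTER_CUBIC))
E
```

```text
plug scene 109 rect [ 0.4274 -0.3028] [0.038  0.0401] 9.0 mean [ 0.43   -0.3031  0.0266] pca 20.3 med z 0.0269
tray frame [-0.03598618  0.02314872]
traywalls 260 rect [ 0.4636 -0.3273] [0.0999 0.2049] 89.1 mean [ 0.4699 -0.3258  0.0128] pca 177.8 med z 0.0129
slope [-0.065  0.007]
plug top 158 rect [ 0.4261 -0.3006] [0.0396 0.0398] 45.3 mean [ 0.4263 -0.3009  0.0277] pca 71.8 med z 0.0278
tray frame [-0.03732235  0.02533683]
traywalls 331 rect [ 0.4623 -0.3585] [0.1651 0.2002] 89.4 mean [ 0.4643 -0.3217  0.013 ] pca 1.0 med z 0.0129
slope [ 0.039 -0.013]
```

View pics/t10.png

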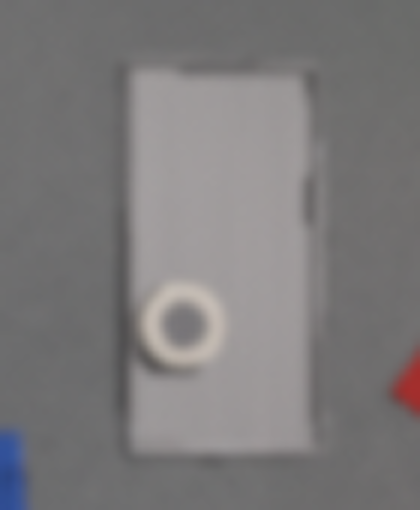

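```bash
python3 - <<'E'
from h import *
print(job_done(), state()[0]['time'])
E
```

```text
the job is handed in; nothing more can be done
the job is handed in; nothing more can be done
```

I finished the job and handed it in at about 39 s on the robot's clock; no verdict was reported.

- **Knob and plate:** The knob was at a hard stop clockwise and gave anticlockwise. I turned it about 190°, raising it about 10 mm. I drew the keeper plate out and laid it on the bare bench between the deck and the caliper. The last check shows it flat, top at about 5 mm with slope under 0.005, and its origin about 0.2 m from the deck's centre.
- **Plug check:** Only one plug was there, and I took it to be the medium one: the grip read 41.4 mm and the camera about 41 mm. I closed the jaw on it until the anvil had given about 5 mm. That figure is worked out from the jaw tab's position, with 7 to 9.6 N along the jaw direction at the wrist. I held it for over 1 s.
- **Plug in the tray:** I released it at the centre of the steel tray, but the next look showed it about 43 mm away, against the long wall. Either it was knocked or it moved as the fingers opened. I left it there: its top is at 28 mm, as it should be when standing on the floor. The tray-frame position measured about (-37, +23 to +25) mm, inside the ±28 mm limit in y.
- **Disagreements:** The plug's top slope came out at 0.04 from the top camera and 0.065 from the scene camera. Both are below the 0.1 limit, and I put them down to depth noise without checking further. The plug detector also named the thick plug in one scene view (0.73, with medium at 0.74), which I discounted because of the gripped width.
- **Other objects:** I never went near the bottle, beaker and box, and the last wide picture shows them standing. I did not measure their positions again.

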